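# Load two steel blanks into a spring-fed stack magazine

## Robot

A 6-joint arm with a two-finger parallel gripper is mounted at the origin on a cart in front of the work surface, level with it; the furniture and walls round the work are solid. World frame = base frame: x ahead of the robot, y to its left, z up, the work surface at z = 0. Lengths are in m, angles in rad, forces in N, time in s.
With the tool pointing down it reaches from about 0.3 to 0.775 m from the base axis. Payload 14.6 kg.
Tool frame: the origin (TCP) lies at the very end of the fingers, on their centre line; the grasp point (between the pads) lies 19 mm behind it; z points along the fingers, y is the line along which they close (so a half turn about z gives the same grasp; the last joint's range is limited). The gripper opens to 94 mm and grips with 3 to 60 N. Pads are 16 mm wide; open, the fingers measure 119 mm over their backs; the gripper's body (75 mm by 177 mm) begins 78 mm behind the grasp point.
Start: joints at [1.207, 0.3, 1.521, -0, 1.321, -0.067], TCP at [0.161, 0.526, 0.205] pointing down, gripper open.
Joint ranges: [-3.03, 3.03], [-0.79, 2.21], [0.23, 2.52], [-1.04, 4.18], [0, 3.07], [-2.55, 2.55]. Speed limits (rad/s): [2.22, 2.22, 2.57, 3.14, 3.14, 3.14].

## Interface

Orientations are given as [roll, pitch, yaw] about the fixed x, y, z axes, in that order (R = Rz(yaw) Ry(pitch) Rx(roll)).
In Python, from station import telemetry, cams, hand_in, nets gives the robot as it stands.
- The arm moves only by the tool move_arm, never from a script. Its argument "increments" is a list of rows, each a list of 4 numbers: the shift along the tool's x, y, z in m, then the turn about the tool's z in rad. In form: [[tx, ty, tz, roll], ...]. A call has 1 to 20 rows; each row shifts and turns the commanded pose from where the row before left it, along the tool's axes as they then stand; what a row does not reach is not made up. A row lasts 1/8 s, in which the tool goes at most 62.5 mm and 10.7 degrees, less where a joint would pass 70% of its speed; a pose out of reach is approached as far as the arm can. A call is refused whole if a number of a shift passes 0.0625 or a number of a turn 0.188, either way. A call with a gripper value outside its range is refused whole. "grip" is the opening, from 0 (shut) to 1 (fully open), set as the call begins (left out, the last holds). The fingers move at their own pace and stop on an object; "force" is the grip in N (left out, the last holds). Time passes only in rows, so rows that do not move let the fingers close. It gives the time, the measured TCP pose, the force, the opening and the grip force at its end, in the units of the state.
- telemetry.get_obs(): the state, without advancing time (a new reading comes with each control period).
- cams.camera(name): name is "scene" or "top" or "wrist"; returns the picture (384x512x3 uint8, blue, green, red); there is no depth.
- cams.camera_model(name): a dict with "intrinsics" (3x3 intrinsics, pixels), "xyz" and "attitude" of the camera in the world; the wrist camera has in their place "T_tool_cam" (4x4, takes a point from camera to tool coordinates, whose origin is the TCP and whose axes are the flange's). Camera axes: x right, y up, looking along -z (the intrinsics and any distortion apply to the point x, -y, -z); pixel columns grow to the right and rows downward; lengths in m; the calibration is good to about 2 mm. A picture is of the moment at which its call begins: read the wrist's pose just before it. camera_model takes no time and is no camera call.
- hand_in(): hands the job in; it is judged then, once.
Trained networks look in the newest picture that a camera, given by its name, has taken for a name from the list of things; names that differ only in an ending like _2 or _b are one class to them, and where a whole thing is asked for, a point or a joint stands for the part that bears it (a point fixed in the world has none). Each returns a list of dicts, best first, with "conf" (0 to 1); they miss things now and then, are a little off and sometimes report something else, mostly with a low value. They report only what shows in the picture. A call takes as long as a camera call.
- nets.search_frame(camera, query): "extent" ([left, top, right, bottom] in pixels, round what is visible of it).
- nets.mark_of(camera, query): "centre" ([column, row] in pixels: a listed point, or the origin of a listed thing).
The state is a dict: "time_s": time; "qpos": joint angles; "joint_vel": joint speeds; "tau": joint torques, N m; "ee_pos": TCP position; "eef_rot": TCP orientation; "force": force on the tool from outside, world axes, zero at the start; "moment": the same for the moment, N m; "grip_width": finger opening in m; "grip_force": force on a finger pad.
Only numpy, scipy, OpenCV 4.12 (cv2) and the standard library are available. Lean on these libraries where they do the work, as an engineer would, in place of code of your own. Each camera call takes 0.05 s, during which the arm holds its last target. There are 200 camera calls.

## Task

Load the spring-fed magazine with the two long steel blanks, the one lying on the bench and the one standing on edge in the wooden rack, in either order. A blank goes in flat and level: rest the long edge of the standing one on the open bench, tip it over from there until it lies flat, let go and take it up again; then set each blank in the shaft and press it down against the spring until both end latches snap back over it, so that in the end the two lie one on the other under the latches. Leave the two other plates standing in the rack and the other things on the bench where they are.

Things in the scene. Friction and masses are not known exactly. Their poses are not given: they have to be found in the camera images.
- magazine: Stack magazine, fixed: grey base plate 176 x 92 x 10 mm, four aluminium corner angles forming an upright shaft, a dark latch housing with black pull knob at each end (200 mm over the knobs). Origin: centre of its underside; x along the shaft's long side, roughly along world y; z up. It stands left or right in the work area, the rack on the other side.
- shaft_mouth (a point): Middle of the shaft's mouth, 124 mm above the bench, axes as the magazine's. The shaft is 113.5 mm (x) by 51.5 mm (y) inside. Above this level lead-ins flare out by 7 mm a side up to 136 mm. Both long sides are open over the middle 77 mm for the whole height, so fingers can straddle a blank there.
- latch_level (a point): Point on the shaft's axis level with the undersides of the two latch noses, 95 mm above the bench. Each nose stands 6 mm into a short end of the shaft, is 15 mm wide, 13.5 mm high, with a sloped top. A blank laid in rests on the slopes, its underside about 9 mm above this level, or sinks a little lower; pressed down, it pushes the noses aside and they snap back once its top is below this level.
- follower (a joint): Spring-loaded follower plate in the shaft, travel in m: 0 = up (its top 1 mm below the latch level), grows downward to 0.033; about 0.011 with one latched blank, 0.023 with two. The spring pushes up with 8 N at 0 plus 0.6 N a mm. Pressing home the first blank takes about 13 N, the second about 16 N.
- latch_a (a joint): Spring latch at the magazine's +x end: 0 = nose fully out, grows to 0.009 m as it is pushed out of the shaft (2 to 4 N). It springs back by itself.
- latch_b (a joint): The same at the -x end.
- rack: Hardwood rack, fixed: block 100 x 148 x 28 mm with three open grooves 15 mm wide and 16 mm deep (floor 12 mm above the bench) along its x axis at y = -54, 0 and 54 mm. Origin: centre of its underside. It stands on the side of the work area where the magazine is not.
- rack_blank: Flat steel blank, 110 x 48 x 12 mm, about 0.45 kg, with a 9 mm hole near each end. Origin: its centre; x along the 110 mm, y along the 48 mm, z through the thickness; either face may end upward. At the start it stands on a long edge in one of the grooves (any of the three), y up, its top 60 mm above the bench.
- bench_blank: The same kind of blank, 110 x 48 x 12 mm; origin and axes likewise. At the start it lies flat on the bench between rack and magazine, at any yaw.
- short_plate: Shorter steel plate 72 x 48 x 12 mm with one 9 mm hole, standing on edge in another groove; stays there. Origin: its centre.
- wide_plate: Higher steel plate 80 x 64 x 12 mm with one 16 mm hole, standing on edge in the third groove, top 76 mm above the bench; stays there. Origin: its centre.
- compound_green: Bar of polishing compound half in a paper sleeve, 35 x 111 x 34 mm, lying on the bench between bench blank and the left-hand place, its length (y axis) roughly along world x; a bystander. Origin: centre of its underside.
- spray_can: Aerosol can, 59 mm diameter, 198 mm high, standing at the back; a bystander. The wall behind the bench is about 0.88 m ahead of the robot's base, a low ledge along it at 0.86 m. Origin: centre of its underside.
- marker_pen: Marker pen, 16 x 134 x 16 mm, lying at the left in front of the rack or magazine; a bystander. Origin: centre of its underside.
- grinder_c: Twin-wheel bench polisher, fixed, always in the same place between robot and work area. Origin: middle of its underside. Motor 132 x 280 mm, 205 mm high, on a foot 254 x 212 mm, 15 to 30 mm high; wheels 220 mm (44 wide) at y = +303 mm and 196 mm (30 wide) at y = -307 mm, tops 244 and 232 mm up. A bench grinder 240 mm high stands at the far left beside the start pose of the arm.
- tape_measure: Pocket tape measure, 64 x 77 x 35 mm, lying at the right; a bystander. Origin: centre of its underside.

How it is judged:
By the outcome, as a careful person would: the job done as asked, in the order asked, and still so for the second after the job is handed in, with the robot touching nothing.
It also fails if it takes over 70 s, if anything falls off the work surface, if the arm or the gripper's body presses on something with over 40 N, if the wrist force passes 120 N, or if a joint passes its speed limit or range.

## Working session

There is one attempt and no reset: what is moved stays moved. The work goes in short steps, Python scripts to look and compute and a tool call to move; the robot and the scene stay as the last step left them, time stands still between calls to the robot, and variables do not carry over. Pictures are saved under pics/ and viewed, at most 10 in all, crops included, and the job is handed in when it is done.

Besides the shell and the picture viewer there is one more tool, called in YAML: its name, and indented under it one key for each argument. move_arm: Moves the arm, as the interface text tells. Its arguments: {"type":"object","properties":{"increments":{"type":"array"},"grip":{"type":"number"},"force":{"type":"number"}},"required":["increments"]}

```bash
mkdir -p pics; ls
cat > h.py <<'E'
import numpy as np, cv2
from scipy.spatial.transform import Rotation as R
from station import telemetry, cams, hand_in, nets
def obs(): return telemetry.get_obs()
def shot(n,f=None):
    o=obs(); im=cams.camera(n)
    if f: cv2.imwrite('pics/'+f,im)
    return o,im
def Tcam(n,o):
    m=cams.camera_model(n); K=np.array(m['intrinsics'])
    if n=='wrist':
        T=np.eye(4);T[:3,:3]=R.from_euler('xyz',o['eef_rot']).as_matrix();T[:3,3]=o['ee_pos']
        T=T@np.array(m['T_tool_cam'])
    else:
        T=np.eye(4);a=np.array(m['attitude']);T[:3,:3]=a if a.shape==(3,3) else R.from_euler('xyz',a).as_matrix();T[:3,3]=m['xyz']
    return T,K,np.array(m.get('distortion',np.zeros(5)),float)
def ray(n,o,px):
    T,K,d=Tcam(n,o); u=cv2.undistortPoints(np.array([[px]],float),K,d)[0,0]
    v=T[:3,:3]@np.array([u[0],-u[1],-1]); return T[:3,3],v/np.linalg.norm(v)
def atz(n,o,px,z):
    c,v=ray(n,o,px); return c+v*(z-c[2])/v[2]
def proj(n,o,P):
    T,K,d=Tcam(n,o); p=(np.linalg.inv(T)@np.append(P,1))[:3]*[1,-1,-1]
    return cv2.projectPoints(p[None],np.zeros(3),np.zeros(3),K,d)[0][0,0]
def tri(rs):
    A=sum(np.eye(3)-np.outer(v,v) for c,v in rs); b=sum((np.eye(3)-np.outer(v,v))@c for c,v in rs); return np.linalg.solve(A,b)
E
python3 - <<'E'
from h import *
np.set_printoptions(precision=4,suppress=True)
for n in ['scene','top','wrist']: print(n,cams.camera_model(n))
print(obs())
res={}
for n in ['scene','top']:
    o,im=shot(n,n+'0.png')
    for q in ['magazine','shaft_mouth','rack','rack_blank','bench_blank','short_plate','wide_plate','compound_green','marker_pen','spray_can','tape_measure']:
        r=nets.mark_of(n,q)
        print(n,q,[(np.round(x['centre']).tolist(),round(x['conf'],2)) for x in r[:3]])
        if r: res.setdefault(q,[]).append(ray(n,o,r[0]['centre']))
for q in res:
    if len(res[q])==2: print(q,tri(res[q]))
a=cv2.imread('pics/scene0.png');b=cv2.imread('pics/top0.png')
E
```

```text
pics
scene {'intrinsics': array([[370.3383,   0.    , 250.4802],
       [  0.    , 370.3383, 194.7811],
       [  0.    ,   0.    ,   1.    ]]), 'xyz': array([0.1917, 0.6583, 0.8554]), 'attitude': array([ 0.8024, -0.0185, -2.6026])}
top {'intrinsics': array([[456.3742,   0.    , 255.92  ],
       [  0.    , 456.3742, 184.619 ],
       [  0.    ,   0.    ,   1.    ]]), 'xyz': array([-0.2237, -0.0703,  1.6227]), 'attitude': array([ 0.5004,  0.0081, -1.5243])}
wrist {'intrinsics': array([[320.2716,   0.    , 251.8318],
       [  0.    , 320.2716, 196.3627],
       [  0.    ,   0.    ,   1.    ]]), 'T_tool_cam': array([[ 0.0003,  0.9722,  0.2343,  0.0683],
       [ 1.    , -0.0003, -0.0003,  0.0005],
       [-0.0002,  0.2343, -0.9722, -0.1796],
       [ 0.    ,  0.    ,  0.    ,  1.    ]])}
{'time_s': 0.0, 'qpos': array([ 1.2074,  0.3005,  1.5216, -0.    ,  1.3207, -0.0666]), 'joint_vel': array([-0.0007,  0.0016, -0.0006,  0.0003, -0.0004,  0.0002]), 'tau': array([ -0.0017, -53.1794, -35.2726,   0.0707,   0.0245,  -0.0001]), 'ee_pos': array([0.1608, 0.5257, 0.2049]), 'eef_rot': array([-3
[... 905 characters left out ...]
[([299.0, 193.0], 0.62), ([311.0, 192.0], 0.47)]
top bench_blank []
top short_plate [([300.0, 193.0], 0.51)]
top wide_plate [([325.0, 199.0], 0.62), ([163.0, 184.0], 0.32)]
top compound_green [([220.0, 187.0], 0.52)]
top marker_pen [([154.0, 226.0], 0.57)]
top spray_can [([248.0, 162.0], 0.78)]
top tape_measure [([362.0, 221.0], 0.44)]
magazine [0.5745 0.3492 0.014 ]
shaft_mouth [ 2.2766 -1.1532 -3.2657]
rack [ 0.6175 -0.2459 -0.0032]
rack_blank [ 0.5792 -0.1827  0.0915]
short_plate [ 1.3725 -0.2906 -1.3269]
wide_plate [ 0.5799 -0.2836  0.0673]
compound_green [ 0.6563  0.1308 -0.007 ]
marker_pen [ 0.4682  0.3712 -0.012 ]
spray_can [0.5324 0.008  0.286 ]
tape_measure [ 0.5259 -0.4374 -0.0024]
```

Run:
```python
import cv2,numpy as np
a=cv2.imread('pics/scene0.png')[130:370,110:360]; b=cv2.imread('pics/top0.png')[140:260,120:400]
a=cv2.resize(a,(500,480),interpolation=cv2.INTER_CUBIC);cv2.imwrite('pics/sc.png',cv2.resize(a,None,fx=1.2,fy=1.2))
cv2.imwrite('pics/tp.png',cv2.resize(b,(784,336),interpolation=cv2.INTER_CUBIC))
```

```text
(no output)
```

View pics/sc.png

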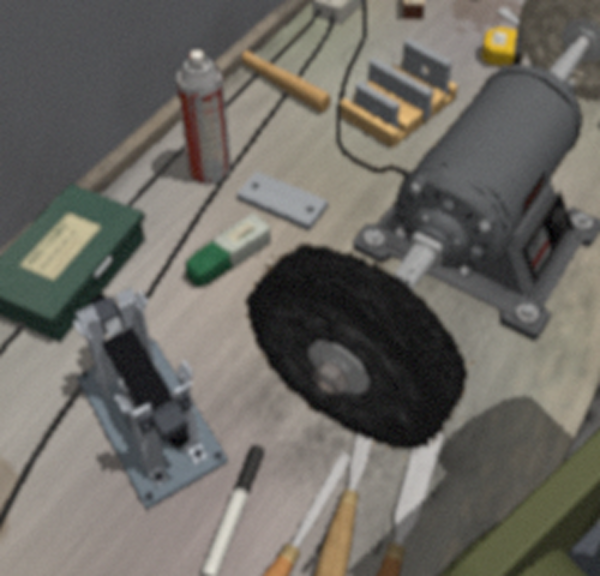

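View pics/tp.png

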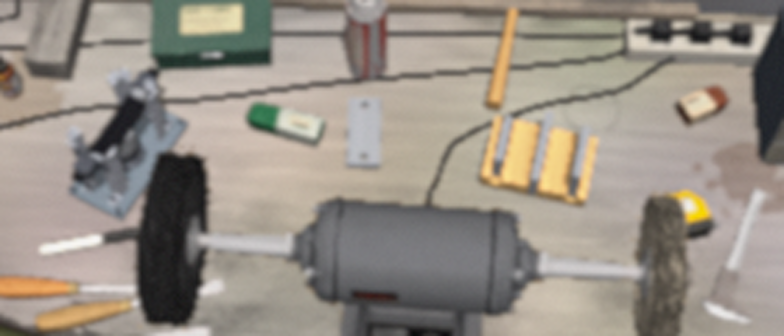

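The scene picture shows the magazine at the left (175,300), the bench blank at (227,212), and the rack at (277,172) with three plates: short in the left groove, long in the middle and wide in the right. In the top picture the blank is at (250,187). I'll raise the arm now and view everything with the wrist camera.

Run:
```python
from h import *
np.set_printoptions(precision=4,suppress=True)
o=obs()
print('blank',atz('top',o,(250,187),.012),atz('scene',o,(227.5,212.5),.012))
print('rack mid',atz('top',o,(312.5,192.5),.06),atz('scene',o,(276.5,167),.05))
for p in [(145,207),(187,208)]: pass
print('wheel',atz('top',o,(181,197),.244), 'motor',atz('top',o,(268,213),.205))
p=o['ee_pos']; rot=R.from_euler('xyz',o['eef_rot']).as_matrix()
print(rot)
for t in [(.161,.526,.36),(.52,.33,.36)]: print(rot.T@(np.array(t)-p))
```

```text
blank [0.6436 0.0068 0.012 ] [0.6463 0.0075 0.012 ]
rack mid [ 0.6038 -0.238   0.06  ] [ 0.6014 -0.2281  0.05  ]
wheel [0.4703 0.228  0.244 ] motor [ 0.4413 -0.0693  0.205 ]
[[-0.9563  0.2924 -0.    ]
 [ 0.2924  0.9563 -0.    ]
 [-0.     -0.     -1.    ]]
[-0.0001  0.0001 -0.1546]
[-0.4008 -0.0823 -0.1546]
```

move_arm:
  increments:
    - [0,0,-0.05,0]
    - [0,0,-0.05,0]
    - [0,0,-0.05,0]

```text
time_s: 1.58
ee_pos: [0.1608, 0.5257, 0.3572]
eef_rot: [3.141, -0.0, 2.845]
force: [-0.1, 0.2, -0.3]
grip_width: 0.0939
grip_force: 0.0
```

move_arm:
  increments:
    - [-0.047,-0.0075,0,0]
    - [-0.047,-0.0075,0,0]
    - [-0.047,-0.0075,0,0]
    - [-0.047,-0.0075,0,0]
    - [-0.047,-0.0075,0,0]
    - [-0.047,-0.0075,0,0]
    - [-0.047,-0.0075,0,0]
    - [-0.047,-0.0075,0,0]
    - [0,0,0,0]

```text
time_s: 2.7
ee_pos: [0.505, 0.3569, 0.3543]
eef_rot: [-3.14, -0.001, 2.841]
force: [-0.4, 0.3, -0.7]
grip_width: 0.0939
grip_force: 0.0
```

Run:
```python
from h import *
np.set_printoptions(precision=4,suppress=True)
o,im=shot('wrist','w1.png')
print(o['ee_pos'],o['eef_rot'])
for q in ['shaft_mouth','latch_level','magazine','latch_a','bench_blank']:
    r=nets.mark_of('wrist',q) if q!='latch_a' else nets.search_frame('wrist',q)
    print(q,[(x.get('centre',x.get('extent')),x['conf']) for x in r[:3]])
    if q=='shaft_mouth' and r: print(atz('wrist',o,r[0]['centre'],.124))
cv2.imwrite('pics/w1b.png',cv2.resize(im,None,fx=1.5,fy=1.5,interpolation=cv2.INTER_CUBIC))
```

```text
[0.505  0.3569 0.3543] [-3.1403 -0.0008  2.8414]
shaft_mouth [([261.4, 239.0], 0.68), ([119.7, 346.5], 0.23)]
[0.5948 0.343  0.124 ]
latch_level [([260.0, 231.1], 0.61), ([257.1, 212.1], 0.33)]
magazine [([257.8, 210.6], 0.56)]
latch_a [([261.8, 164.4, 276.1, 199.4], 0.6), ([101.4, 333.6, 133.6, 371.1], 0.32)]
bench_blank [([260.6, 233.7], 0.73), ([91.6, 288.3], 0.7)]
```

View pics/w1b.png

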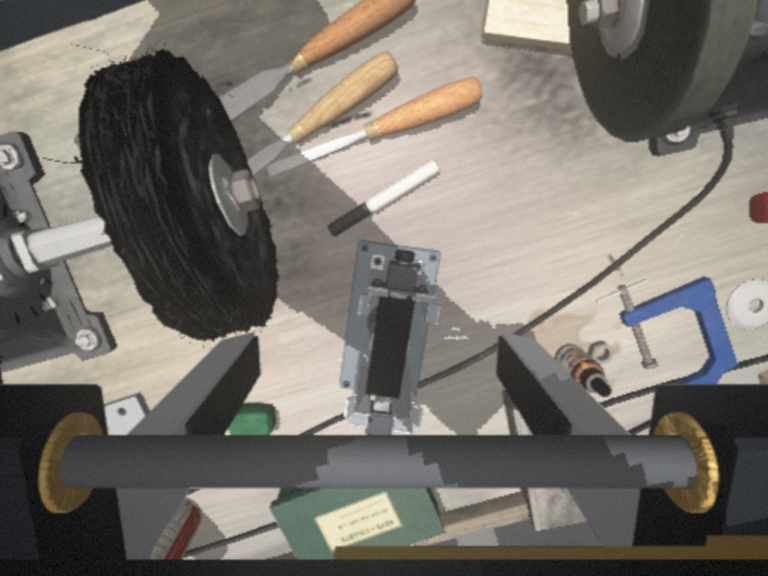

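The wrist picture (scaled 1.5) shows the magazine clear of the fingers. The black follower is at about (390,346) and the latches at (403,262) and (380,415). I'll take a second view from another place, turned into line with it.

move_arm:
  increments:
    - [0.04,0,0,0.075]
    - [0.04,0,0,0.075]
    - [0,0,0,0]
    - [0,0,0,0]

```text
time_s: 3.5
ee_pos: [0.4273, 0.3849, 0.3557]
eef_rot: [3.141, 0.0, 2.696]
force: [-0.2, -0.4, -0.4]
grip_width: 0.0941
grip_force: 0.0
```

```bash
cat > fol.py <<'E'
from h import *
def fol(o,im,c,z=.094):
    g=cv2.cvtColor(im,cv2.COLOR_BGR2GRAY); m=((g<45)*255).astype(np.uint8)
    n,l,s,ce=cv2.connectedComponentsWithStats(m,connectivity=4)
    k=l[int(c[1]),int(c[0])]; 
    if k==0: print('no dark at c',g[int(c[1]),int(c[0])]); return None
    ys,xs=np.where(l==k); print('bbox',s[k])
    W=np.array([atz('wrist',o,(x,y),z)[:2] for x,y in zip(xs,ys)])*1e3
    return cv2.minAreaRect(W.astype(np.float32)), W.mean(0)
E
python3 - <<'E'
from fol import *
np.set_printoptions(precision=4,suppress=True)
o,im=shot('wrist','w2.png')
r=nets.mark_of('wrist','shaft_mouth');r2=nets.mark_of('wrist','latch_level')
c1=(261.4,239);l1=(260,231.1)
print(o['ee_pos'],o['eef_rot'],r[:1],r2[:1])
o1=dict(ee_pos=np.array([0.505,0.3569,0.3543]),eef_rot=np.array([-3.1403,-0.0008,2.8414]))
im1=cv2.imread('pics/w1.png')
print('mouth',tri([ray('wrist',o1,c1),ray('wrist',o,r[0]['centre'])]))
print('latch',tri([ray('wrist',o1,l1),ray('wrist',o,r2[0]['centre'])]))
print('latch@95',atz('wrist',o1,l1,.095),atz('wrist',o,r2[0]['centre'],.095),'mouth@124',atz('wrist',o,r[0]['centre'],.124))
print(fol(o1,im1,l1)); print(fol(o,im,r2[0]['centre']))
c=im[60:300,140:400]; cv2.imwrite('pics/w2c.png',cv2.resize(c,(780,720)[:2] and (650,600),interpolation=cv2.INTER_CUBIC))
E
```

```text
[0.4273 0.3849 0.3557] [3.1412 0.0004 2.6963] [{'centre': [272.7, 292.2], 'conf': 0.91}] [{'centre': [275.4, 282.1], 'conf': 0.64}]
mouth [0.5892 0.3424 0.1361]
latch [0.5892 0.3447 0.1093]
latch@95 [0.5934 0.3421 0.095 ] [0.5974 0.3439 0.095 ] mouth@124 [0.5949 0.3386 0.124 ]
no dark at c 47
None
no dark at c 56
None
```

View pics/w2c.png

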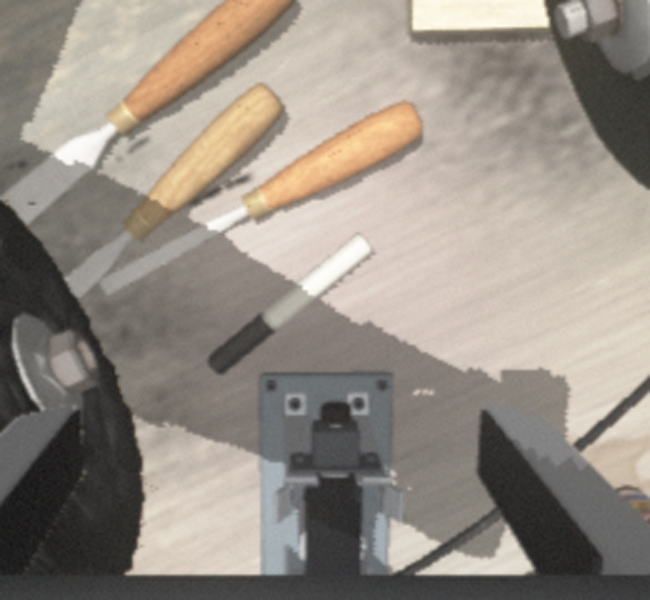

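The picture (crop offset 140,60, scale 2.5) shows the base plate's front corners at (260,373) and (393,373), so the axis agrees with yaw 2.696. I'll compute the centre from those edges.

Run:
```python
from h import *
np.set_printoptions(precision=4,suppress=True)
o1=dict(ee_pos=np.array([0.505,0.3569,0.3543]),eef_rot=np.array([-3.1403,-0.0008,2.8414]))
o=dict(ee_pos=np.array([0.4273,0.3849,0.3557]),eef_rot=np.array([3.1412,0.0004,2.6963]))
for ob,a,b in [(o,(244,209.2),(297.2,209.2)),(o1,(360/1.5,241/1.5),(440/1.5,250/1.5))]:
    A,B=[atz('wrist',ob,p,.01)[:2] for p in(a,b)]
    d=B-A; n=np.array([d[1],-d[0]])/np.linalg.norm(d)
    if n[0]<0:n=-n
    print('width',np.linalg.norm(d),'yaw x-axis',np.arctan2(-n[1],-n[0]),'ctr',(A+B)/2+.088*n)
# follower corners w1
P=[atz('wrist',o1,(x/1.5,y/1.5),.094)[:2] for x,y in [(381,296),(411,298),(404,397),(368,393)]]
print(np.array(P),np.mean(P,0))
# moves
p=np.array([.4273,.3849]); yaw=2.696
tx=np.array([np.cos(yaw),np.sin(yaw)]);ty=np.array([np.sin(yaw),-np.cos(yaw)])
d=np.array([.57,-.06])-p; print(d@tx,d@ty)
```

```text
width 0.09064729758238999 yaw x-axis 2.6965103496448184 ctr [0.5937 0.3416]
width 0.08824311320969756 yaw x-axis 2.7295858683565153 ctr [0.5951 0.3444]
[[0.543  0.3485]
 [0.5532 0.375 ]
 [0.6484 0.34  ]
 [0.6338 0.3071]] [0.5946 0.3426]
-0.32051478487450613 -0.3399552509917284
```

move_arm:
  increments:
    - [-0.04,-0.0425,0,0]
    - [-0.04,-0.0425,0,0]
    - [-0.04,-0.0425,0,0]
    - [-0.04,-0.0425,0,0]
    - [-0.04,-0.0425,0,0]
    - [-0.04,-0.0425,0,0]
    - [-0.04,-0.0425,0,0]
    - [-0.04,-0.0425,0,0]
    - [0,0,0,-0.15]
    - [0,0,0,-0.15]
    - [0,0,0,-0.145]
    - [0,0,0,0]

```text
time_s: 5.15
ee_pos: [0.5692, -0.0606, 0.3551]
eef_rot: [3.142, -0.0, 3.138]
force: [0.4, 0.2, 0.4]
grip_width: 0.0938
grip_force: 0.0
```

Run:
```python
from h import *
np.set_printoptions(precision=4,suppress=True)
o,im=shot('wrist','w3.png')
print(o['time_s'],o['ee_pos'],o['eef_rot'])
for q,z in [('bench_blank',.006),('rack_blank',.036),('rack',0),('short_plate',.036),('wide_plate',.044)]:
    r=nets.mark_of('wrist',q)
    print(q,[(x['centre'],x['conf'],atz('wrist',o,x['centre'],z)[:2]) for x in r[:3]])
cv2.imwrite('pics/w3b.png',cv2.resize(im,None,fx=1.5,fy=1.5,interpolation=cv2.INTER_CUBIC))
```

```text
5.15 [ 0.5692 -0.0606  0.3551] [ 3.1415 -0.0005  3.1384]
bench_blank [([292.2, 205.2], 0.9, array([0.644 , 0.0091]))]
rack_blank [([136.9, 190.3], 0.62, array([ 0.6106, -0.2431]))]
rack [([146.5, 186.0], 0.76, array([ 0.6111, -0.2393])), ([289.5, 270.2], 0.72, array([0.768 , 0.0082]))]
short_plate [([179.1, 192.4], 0.72, array([ 0.6142, -0.176 ])), ([136.9, 192.3], 0.7, array([ 0.6139, -0.2434]))]
wide_plate []
```

View pics/w3b.png

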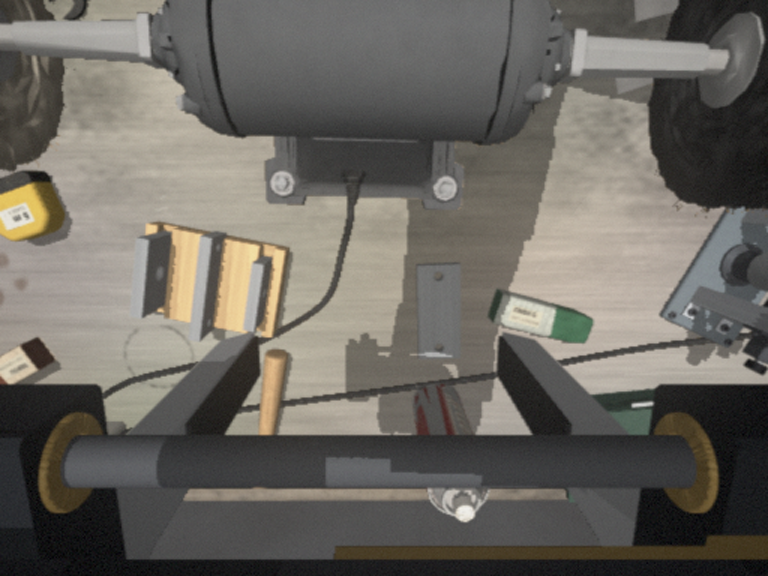

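The picture (scale 1.5) shows the bench blank with corners at (417,264), (461,263), (463,355) and (418,358). The long blank is in the rack's middle groove, from (211,233) to (199,338).

Run:
```python
from h import *
np.set_printoptions(precision=4,suppress=True)
o=dict(ee_pos=np.array([.5692,-.0606,.3551]),eef_rot=np.array([3.1415,-.0005,3.1384]))
P=np.array([atz('wrist',o,(x/1.5,y/1.5),.012)[:2] for x,y in [(417,264),(461,263),(463,355),(418,358)]])
print(P,P.mean(0),'len',np.linalg.norm(P[3]-P[0]),np.linalg.norm(P[1]-P[0]))
d=P[0]+P[1]-P[2]-P[3]; yb=np.arctan2(d[1],d[0])%(2*np.pi);print('yaw',yb)
Q=np.array([atz('wrist',o,(x/1.5,y/1.5),.06)[:2] for x,y in [(204,233),(218,234),(206,337),(192,338)]])
print(Q,Q.mean(0)); d=Q[0]+Q[1]-Q[2]-Q[3];print('yaw',np.arctan2(d[1],d[0]),np.linalg.norm(d)/2)
Rk=np.array([atz('wrist',o,(x/1.5,y/1.5),.028)[:2] for x,y in [(146,222),(288,246),(278,337)]]);d=Rk[1]-Rk[0]
print(Rk,np.linalg.norm(d),'rackyaw',np.arctan2(d[1],d[0])-np.pi/2,'ctr',(Rk[0]+Rk[2])/2)
yaw=o['eef_rot'][2];tx=np.array([np.cos(yaw),np.sin(yaw)]);ty=np.array([np.sin(yaw),-np.cos(yaw)])
d=P.mean(0)-o['ee_pos'][:2];print('to blank',d@tx,d@ty)
```

```text
[[ 0.5924 -0.0165]
 [ 0.5914  0.032 ]
 [ 0.6989  0.0383]
 [ 0.7025 -0.0136]] [0.6463 0.01  ] len 0.11012798853116551 0.048477093367431105
yaw 3.1843335475952674
[[ 0.5524 -0.231 ]
 [ 0.5534 -0.2173]
 [ 0.6601 -0.2383]
 [ 0.6612 -0.253 ]] [ 0.6068 -0.2349]
yaw 2.9444378494733625 0.10986882076556087
[[ 0.5442 -0.3022]
 [ 0.5699 -0.1548]
 [ 0.6711 -0.1706]] 0.14966161555586283 rackyaw -0.17225773042994774 ctr [ 0.6077 -0.2364]
to blank -0.0768687492833159 0.07089193119490515
```

Run:
```python
from h import *
o=dict(ee_pos=np.array([.5692,-.0606,.3551]),eef_rot=np.array([3.1415,-.0005,3.1384]))
print('can',atz('scene',o,(196,202),0),atz('top',o,(248,162),0),atz('top',o,(251,167),0))
print('comp',[atz('wrist',o,(x/1.5,y/1.5),.034)[:2] for x,y in [(490,305),(500,290),(592,320)]])
```

```text
can [7.65199706e-01 1.31574945e-02 1.11022302e-16] [0.7679343  0.02195145 0.        ] [0.74423213 0.00820996 0.        ]
comp [array([0.63353591, 0.0610817 ]), array([0.61697322, 0.07092135]), array([0.65071254, 0.17275714])]
```

move_arm:
  increments:
    - [-0.0255,0.0237,0.0625,-0.045]
    - [-0.0255,0.0237,0.0625,0]
    - [-0.0255,0.0237,0.0625,0]
    - [0,0,0,0]
  grip: 0.7

```text
time_s: 5.95
ee_pos: [0.6329, 0.0052, 0.1869]
eef_rot: [3.141, -0.008, -3.097]
force: [-0.1, -0.3, -0.6]
grip_width: 0.0661
grip_force: 0.0
```

move_arm:
  increments:
    - [0,0,0,0]
    - [0,0,0,0]
  grip: 0.66

```text
time_s: 6.2
ee_pos: [0.6345, 0.0031, 0.1944]
eef_rot: [-3.141, 0.004, -3.099]
force: [0.1, 0.0, 0.3]
grip_width: 0.0619
grip_force: 0.0
```

Run:
```python
from h import *
np.set_printoptions(precision=4,suppress=True)
o,im=shot('wrist','w4.png')
print(o['ee_pos'],o['eef_rot'])
r=nets.mark_of('wrist','bench_blank'); f=nets.search_frame('wrist','bench_blank')
print([(x['centre'],x['conf'],atz('wrist',o,x['centre'],.006)[:2]) for x in r[:2]],f[:1])
cv2.imwrite('pics/w4b.png',cv2.resize(im,None,fx=1.5,fy=1.5,interpolation=cv2.INTER_CUBIC))
```

```text
[0.6345 0.0031 0.1944] [-3.1411  0.0039 -3.0994]
[([256.2, 186.0], 0.65, array([0.6431, 0.0094]))] [{'extent': [233.6, 142.3, 277.5, 236.2], 'conf': 0.78}]
```

View pics/w4b.png

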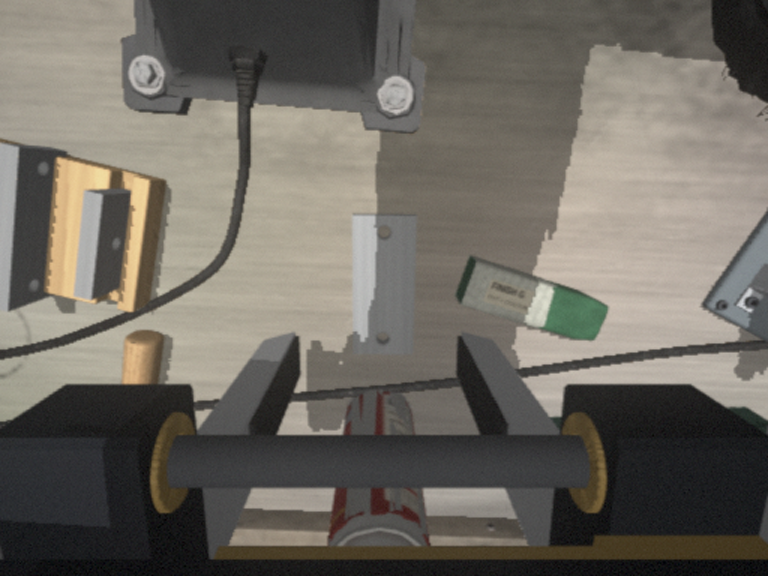

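Blank corners at (353,214), (416,214), (413,354) and (355,353), scale 1.5. It is aligned with the tool and the compound bar clears the right finger.

Run:
```python
from h import *
o=dict(ee_pos=np.array([.6345,.0031,.1944]),eef_rot=np.array([-3.1411,.0039,-3.0994]))
P=np.array([atz('wrist',o,(x/1.5,y/1.5),.012)[:2] for x,y in [(353,214),(416,214),(414,354),(355,353)]])
c=P.mean(0);d=P[0]+P[1]-P[2]-P[3];print(P,c,np.arctan2(d[1],d[0]),np.linalg.norm(d)/2)
yaw=-3.0994;tx=np.array([np.cos(yaw),np.sin(yaw)]);ty=np.array([np.sin(yaw),-np.cos(yaw)])
d=c-o['ee_pos'][:2];print(d@tx,d@ty)
```

```text
[[ 0.59341137 -0.01636881]
 [ 0.59141565  0.03050733]
 [ 0.7020061   0.03571538]
 [ 0.70316622 -0.01144627]] [0.64749984 0.00960191] -3.095649012130952 0.11028903109068854
-0.013262518392121683 0.005947787812158547
```

move_arm:
  increments:
    - [-0.012,0.006,0.05,0]
    - [0,0,0.05,0]
    - [0,0,0.05,0]
    - [0,0,0.03,0]
    - [0,0,0.007,0]
    - [0,0,0,0]
    - [0,0,0,0]

```text
time_s: 7.22
ee_pos: [0.6467, 0.0103, 0.0065]
eef_rot: [-3.141, 0.003, -3.098]
force: [-1.0, 0.7, 0.4]
grip_width: 0.062
grip_force: 0.0
```

move_arm:
  increments:
    - [0,0,0.003,0]
    - [0,0,0,0]
    - [0,0,0,0]
    - [0,0,0,0]
  grip: 0.4
  force: 45

```text
time_s: 7.72
ee_pos: [0.6461, 0.0101, 0.0021]
eef_rot: [-3.141, 0.001, -3.099]
force: [-0.9, -4.1, 5.8]
grip_width: 0.0475
grip_force: 45.0
```

move_arm:
  increments:
    - [0,0,-0.03,0]
    - [0,0,-0.05,0]
    - [0,0,-0.055,0]
    - [0,0,-0.055,0]
    - [0,0,-0.03,0]
    - [0,0,0,0]

```text
time_s: 8.48
ee_pos: [0.6462, 0.0107, 0.2229]
eef_rot: [3.141, 0.003, -3.098]
force: [0.1, 0.3, -4.4]
grip_width: 0.0475
grip_force: 45.0
```

move_arm:
  increments:
    - [0.0047,0.0416,0,0]
    - [0.0047,0.0416,0,0]
    - [0.0047,0.0416,0,0]
    - [0.0047,0.0416,0,0]
    - [0.0047,0.0416,0,0]
    - [0.0047,0.0416,0,0]
    - [0.0047,0.0416,0,0]
    - [0.0047,0.0416,0,0]
    - [0,0,0,0.122]
    - [0,0,0,0.122]
    - [0,0,0,0.122]
    - [0,0,0,0.12]
    - [0,0,0,0]
    - [0,0,0,0]

```text
time_s: 10.22
ee_pos: [0.5935, 0.3412, 0.2201]
eef_rot: [-3.14, -0.001, 2.702]
force: [0.9, -0.3, -3.4]
grip_width: 0.0471
grip_force: 45.0
```

Run:
```python
from h import *
np.set_printoptions(precision=4,suppress=True)
o,im=shot('wrist','w5.png')
print(o['ee_pos'],o['eef_rot'],o['force'])
r=nets.mark_of('wrist','shaft_mouth');print([(x['centre'],x['conf'],atz('wrist',o,x['centre'],.124)[:2]) for x in r[:2]])
cv2.imwrite('pics/w5b.png',cv2.resize(im,None,fx=1.5,fy=1.5,interpolation=cv2.INTER_CUBIC))
```

```text
[0.5935 0.3412 0.2201] [-3.14   -0.0014  2.7015] [ 0.9381 -0.3073 -3.3711]
[]
```

View pics/w5b.png

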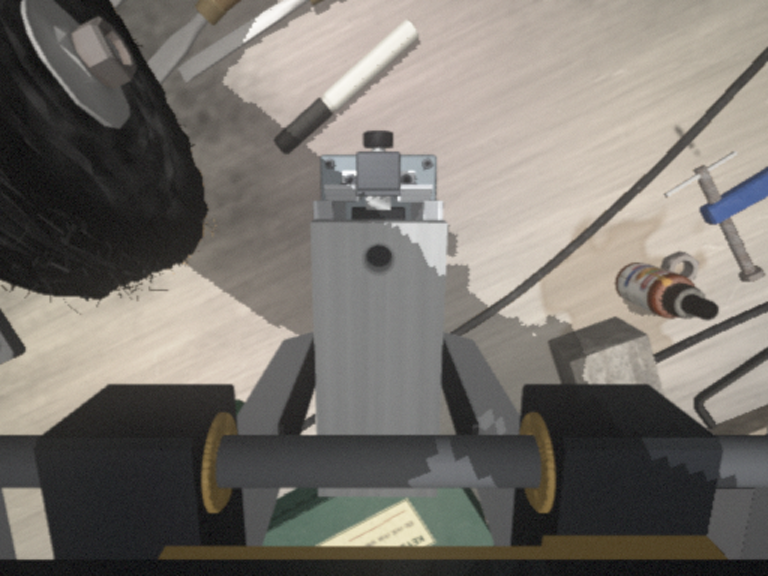

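The picture shows the blank level, square and on the magazine's centreline (columns 379 and 378). I'll check the lengthwise offset from the plate edge (row 155) and the blank edge (row 222).

Run:
```python
from h import *
o=dict(ee_pos=np.array([.5935,.3412,.2201]),eef_rot=np.array([-3.14,-.0014,2.7015]))
yaw=2.7015;tx=np.array([np.cos(yaw),np.sin(yaw)]);ty=np.array([np.sin(yaw),-np.cos(yaw)])
for n,px,z,h in [('plate',(378.5,155.5),.01,.088),('blank',(380,222),.23,.055)]:
    d=atz('wrist',o,(px[0]/1.5,px[1]/1.5),z)[:2]-o['ee_pos'][:2]-h*tx; print(n,d@tx,d@ty)
for p in [(319,155.5),(438,155.5)]:print(atz('wrist',o,(p[0]/1.5,p[1]/1.5),.01)[:2]@ty-o['ee_pos'][:2]@ty)
```

```text
plate -0.0016482046783982932 0.0006924834773560214
blank -0.0013585557988137747 0.001235640904860388
-0.045744661077725235
0.047113111679309205
```

move_arm:
  increments:
    - [0,0,0.04,0]
    - [0,0,0.04,0]
    - [0,0,0.015,0]
    - [0,0,0.01,0]
    - [0,0,0.008,0]
    - [0,0,0,0]
  force: 55

```text
time_s: 11.08
ee_pos: [0.594, 0.3413, 0.1089]
eef_rot: [3.141, 0.0, 2.699]
force: [-0.1, 0.5, -3.8]
grip_width: 0.0471
grip_force: 55.0
```

move_arm:
  increments:
    - [0,0,0.005,0]
    - [0,0,0.005,0]
    - [0,0,0.005,0]
    - [0,0,0.005,0]
    - [0,0,0.005,0]
    - [0,0,0.003,0]
    - [0,0,0,0]

```text
time_s: 11.95
ee_pos: [0.5942, 0.3415, 0.0819]
eef_rot: [3.14, 0.001, 2.699]
force: [-3.3, -1.1, 11.5]
grip_width: 0.0475
grip_force: 55.0
```

move_arm:
  increments:
    - [0,0,0.0025,0]
    - [0,0,0,0]
    - [0,0,0,0]

```text
time_s: 12.32
ee_pos: [0.5942, 0.3415, 0.0798]
eef_rot: [3.14, 0.001, 2.699]
force: [-3.9, -2.4, 12.6]
grip_width: 0.0476
grip_force: 55.0
```

move_arm:
  increments:
    - [0,0,0,0]
    - [0,0,0,0]
    - [0,0,0,0]
    - [0,0,-0.04,0]
    - [0,0,-0.05,0]
    - [0,0,-0.05,0]
    - [0.05,0,0,0]
    - [0,0,0,0]
    - [0,0,0,0]
  grip: 0.66

```text
time_s: 13.45
ee_pos: [0.5489, 0.3626, 0.218]
eef_rot: [-3.141, 0.0, 2.699]
force: [0.0, -0.5, 0.2]
grip_width: 0.0623
grip_force: 0.0
```

Run:
```python
from h import *
np.set_printoptions(precision=4,suppress=True)
o,im=shot('wrist','w6.png')
print(o['ee_pos'],o['eef_rot'],o['force'])
cv2.imwrite('pics/w6b.png',cv2.resize(im[70:320,150:360],None,fx=2.4,fy=2.4,interpolation=cv2.INTER_CUBIC))
```

```text
[0.5489 0.3626 0.218 ] [-3.1413  0.      2.699 ] [ 0.0476 -0.4867  0.1621]
```

View pics/w6b.png

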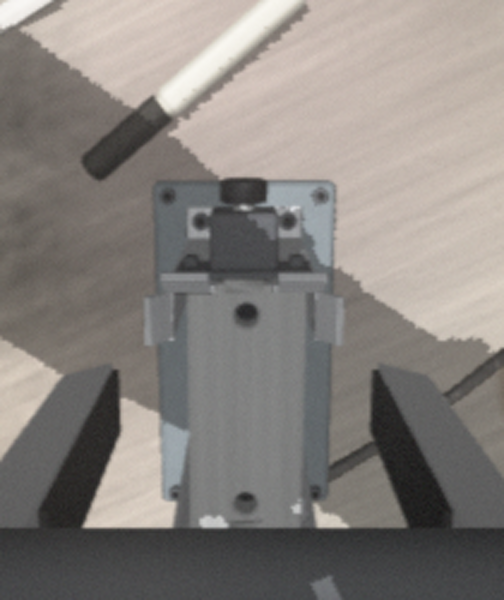

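The picture (crop offset 150,70, scale 2.4) shows the blank level in the shaft with holes at (245,313) and (245,503) and its sides at columns 188 and 308. I'll check its height from the apparent size.

Run:
```python
from h import *
o4=dict(ee_pos=np.array([.6345,.0031,.1944]),eef_rot=np.array([-3.1411,.0039,-3.0994]))
a,b=[atz('wrist',o4,(x/1.5,y/1.5),.012) for x,y in[(384,232),(382,338.5)]]
print('holes',np.linalg.norm(a-b))
o=dict(ee_pos=np.array([.5489,.3626,.218]),eef_rot=np.array([-3.1413,0,2.699]))
f=lambda x,y:(150+x/2.4,70+y/2.4)
for z in(.085,.095,.105,.116):
    g=lambda x,y:atz('wrist',o,f(x,y),z)
    h1,h2=g(245,313),g(245,503)
    print(z,'holes',np.linalg.norm(h1-h2),'w',np.linalg.norm(g(188,400)-g(308,400)),(h1+h2)[:2]/2)
```

```text
holes 0.08428829631623709
0.085 holes 0.08749508799546402 w 0.05177501534165975 [0.59879858 0.33972805]
0.095 holes 0.0846964732083618 w 0.050118941533892084 [0.59523192 0.34140985]
0.105 holes 0.0818978584212596 w 0.04846286772612448 [0.59166527 0.34309166]
0.116 holes 0.07881938215544701 w 0.04664118653757998 [0.58774195 0.34494164]
```

The top sits at about 0.095, so the blank is latched. Next is the rack blank.

move_arm:
  increments:
    - [-0.0265,-0.0473,-0.02,0]
    - [-0.0265,-0.0473,0,0]
    - [-0.0265,-0.0473,0,0]
    - [-0.0265,-0.0473,0,0]
    - [-0.0265,-0.0473,0,0]
    - [-0.0265,-0.0473,0,0]
    - [-0.0265,-0.0473,0,0]
    - [-0.0265,-0.0473,0,0]
    - [-0.0265,-0.0473,0,0]
    - [-0.0265,-0.0473,0,0]
    - [-0.0265,-0.0473,0,0]
    - [0,0,0.02,-0.128]
    - [0,0,0,-0.128]
    - [0,0,0,0]
    - [0,0,0,0]
  grip: 0.32

```text
time_s: 15.38
ee_pos: [0.5892, -0.2327, 0.2182]
eef_rot: [-3.142, 0.0, 2.952]
force: [0.3, 0.0, 0.0]
grip_width: 0.0304
grip_force: 0.0
```

Run:
```python
from h import *
np.set_printoptions(precision=4,suppress=True)
o,im=shot('wrist','w7.png')
print(o['ee_pos'],o['eef_rot'])
r=nets.mark_of('wrist','rack_blank'); print([(x['centre'],x['conf'],atz('wrist',o,x['centre'],.036)[:2]) for x in r[:2]])
cv2.imwrite('pics/w7b.png',cv2.resize(im,None,fx=1.5,fy=1.5,interpolation=cv2.INTER_CUBIC))
```

```text
[ 0.5892 -0.2327  0.2182] [-3.1415  0.0002  2.9516]
[]
```

View pics/w7b.png

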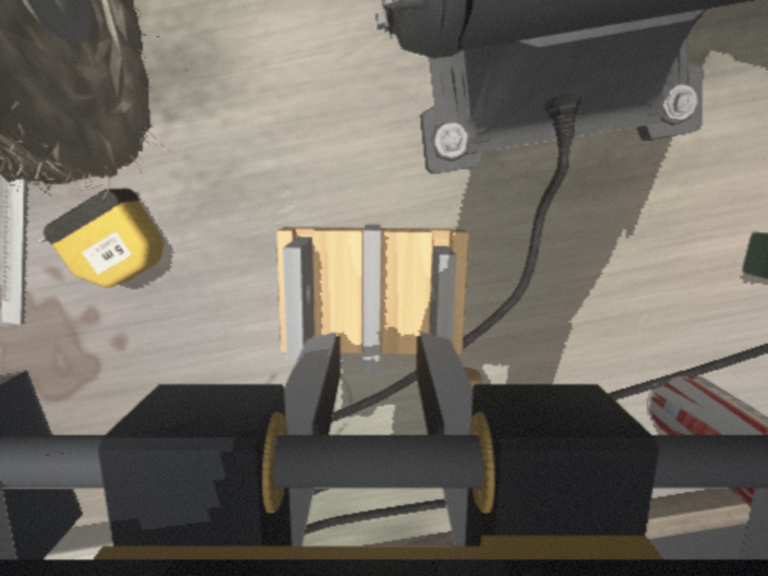

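The long blank's top edge runs from (373,227) to (371,358), parallel to the tool and midway between the neighbouring plates.

Run:
```python
from h import *
o=dict(ee_pos=np.array([.5892,-.2327,.2182]),eef_rot=np.array([-3.1415,.0002,2.9516]))
yaw=2.9516;tx=np.array([np.cos(yaw),np.sin(yaw)]);ty=np.array([np.sin(yaw),-np.cos(yaw)])
A=[]
for p in [(372.5,227.5),(371,358.5)]:
    d=atz('wrist',o,(p[0]/1.5,p[1]/1.5),.06)[:2]-o['ee_pos'][:2];A.append([d@tx,d@ty])
A=np.array(A);print(A*1e3,A.mean(0),A[0]-A[1])
for p in [(363,290),(381,290)]:
    d=atz('wrist',o,(p[0]/1.5,p[1]/1.5),.06)[:2]-o['ee_pos'][:2];print(d@ty)
```

```text
[[ 35.08039133  -3.03678642]
 [-62.35384932  -4.3734622 ]] [-0.01363673 -0.00370512] [0.09743424 0.00133668]
-0.009992473100146679
0.0029985324727717266
```

move_arm:
  increments:
    - [-0.018,-0.0037,0.05,0]
    - [0,0,0.05,0]
    - [0,0,0.05,0]
    - [0,0,0.025,0]
    - [0,0,0.007,0]
    - [0,0,0,0]
    - [0,0,0,0]

```text
time_s: 16.35
ee_pos: [0.6068, -0.2396, 0.0378]
eef_rot: [-3.141, 0.002, 2.955]
force: [-0.3, 0.3, -0.2]
grip_width: 0.0302
grip_force: 0.0
```

move_arm:
  increments:
    - [0,0,0,0]
    - [0,0,0,0]
    - [0,0,0,0]
    - [0,0,0,0]
  grip: 0.05
  force: 30

```text
time_s: 16.85
ee_pos: [0.6063, -0.2396, 0.0367]
eef_rot: [-3.141, 0.001, 2.954]
force: [-2.5, -1.3, 5.6]
grip_width: 0.0115
grip_force: 30.0
```

move_arm:
  increments:
    - [0,0,-0.02,0]
    - [0,0,-0.04,0]
    - [0,0,-0.05,0]
    - [0,0,-0.01,0]
    - [0.0057,0.0396,0,0]
    - [0.0057,0.0396,0,0]
    - [0.0057,0.0396,0,0]
    - [0.0057,0.0396,0,0]
    - [0.0057,0.0396,0,0]
    - [0,0,0,0]
    - [0,0,0.05,0]
    - [0,0,0.05,0]
    - [0,0,0.02,0]
    - [0,0,0.008,0]
    - [0,0,0,0]
    - [0,0,0,0]

```text
time_s: 18.85
ee_pos: [0.6158, -0.0396, 0.0298]
eef_rot: [3.141, 0.002, 2.955]
force: [-0.2, 0.5, -5.4]
grip_width: 0.0116
grip_force: 30.0
```

move_arm:
  increments:
    - [0,0,0.003,0]
    - [0,0,0.0015,0]
    - [0,0,0,0]
    - [0,0,0,0]

```text
time_s: 19.35
ee_pos: [0.6152, -0.0395, 0.0247]
eef_rot: [-3.142, 0.001, 2.955]
force: [-4.1, 0.4, 5.4]
grip_width: 0.0119
grip_force: 30.0
```

move_arm:
  increments:
    - [0,0,0,0]
    - [0,0,0,0]
    - [0,0,0,0]
    - [0,0,-0.005,0]
    - [0,0,-0.005,0]
    - [0,0,0,0]
    - [0,0,0,0]
  grip: 0.34

```text
time_s: 20.23
ee_pos: [0.6149, -0.0395, 0.0336]
eef_rot: [-3.142, -0.0, 2.955]
force: [0.4, -0.4, -0.4]
grip_width: 0.0317
grip_force: 0.0
```

move_arm:
  increments:
    - [0,0.006,0,0]
    - [0,0.004,0,0]
    - [0,0.003,0,0]
    - [0,0.0025,0,0]
    - [0,0.0025,0,0]
    - [0,0,0,0]
    - [0,0,0,0]
  grip: 0.3

```text
time_s: 21.1
ee_pos: [0.6183, -0.0216, 0.0337]
eef_rot: [3.141, 0.0, 2.955]
force: [-0.0, 2.8, 1.8]
grip_width: 0.0281
grip_force: 0.9
```

Run:
```python
from h import *
np.set_printoptions(precision=3,suppress=True)
o,im=shot('scene','s2.png'); print(o['ee_pos'],o['force'],o['grip_width'],o['grip_force'],proj('scene',o,[.615,-.02,.03]))
for q in ('rack_blank',): print(nets.search_frame('scene',q)[:2])
```

```text
[ 0.618 -0.022  0.034] [-0.042  2.78   1.794] 0.028122000144067294 0.9200982190668583 [240.68  206.914]
[{'extent': [240.2, 205.6, 259.1, 218.2], 'conf': 0.49}]
```

The force of +2.8 N along y shows the blank has toppled and is leaning on the far finger. I'll lower the fingers and let it down by opening in steps.

move_arm:
  increments:
    - [0,0,0.005,0]
    - [0,0,0.005,0]
    - [0,0,0,0]

```text
time_s: 21.58
ee_pos: [0.6179, -0.0218, 0.0229]
eef_rot: [-3.141, -0.001, 2.955]
force: [0.5, 0.6, -0.6]
grip_width: 0.0279
grip_force: 0.4
```

move_arm:
  increments:
    - [0,-0.004,0,0]
    - [0,-0.003,0,0]
    - [0,0,0,0]
    - [0,0,0.007,0]
    - [0,0,0.007,0]
    - [0,0,0.003,0]
    - [0,0,0,0]
    - [0,0,0,0]
  grip: 0.45

```text
time_s: 22.58
ee_pos: [0.6168, -0.0287, 0.0065]
eef_rot: [-3.141, -0.0, 2.955]
force: [0.0, 0.9, -0.1]
grip_width: 0.0423
grip_force: 0.4
```

Now open in steps, shifting the tool toward +y.

move_arm:
  increments:
    - [0,0.002,0,0]
    - [0,0.001,0,0]
    - [0,0,0,0]
  grip: 0.53

```text
time_s: 22.95
ee_pos: [0.6175, -0.0256, 0.0067]
eef_rot: [3.142, 0.0, 2.955]
force: [-0.3, 1.4, -1.1]
grip_width: 0.05
grip_force: 0.7
```

move_arm:
  increments:
    - [0,0.002,0,0]
    - [0,0.002,0,0]
    - [0,0,0,0]
  grip: 0.6

```text
time_s: 23.32
ee_pos: [0.6183, -0.0215, 0.0066]
eef_rot: [3.141, -0.0, 2.955]
force: [-0.1, 2.2, -1.1]
grip_width: 0.0563
grip_force: 1.3
```

move_arm:
  increments:
    - [0,0.002,0,0]
    - [0,0.002,0,0]
    - [0,0,0,0]
  grip: 0.66

```text
time_s: 23.7
ee_pos: [0.6191, -0.0179, 0.0067]
eef_rot: [-3.141, 0.0, 2.955]
force: [-0.2, -0.7, -0.6]
grip_width: 0.0623
grip_force: 0.0
```

move_arm:
  increments:
    - [0,0,0,0]
    - [0,0,-0.01,0]
    - [0,0,-0.04,0]
    - [0,0,-0.05,0]
    - [0,0,-0.05,0]
    - [0.015,0,-0.04,0]
    - [0,0,0,0]
    - [0,0,0,0]
  grip: 0.72

```text
time_s: 24.7
ee_pos: [0.604, -0.0151, 0.1962]
eef_rot: [-3.142, -0.001, 2.955]
force: [0.2, 0.8, 0.4]
grip_width: 0.0678
grip_force: 0.0
```

Run:
```python
from h import *
np.set_printoptions(precision=4,suppress=True)
o,im=shot('wrist','w8.png')
print(o['ee_pos'],o['eef_rot'])
for q in('rack_blank','bench_blank'):
    r=nets.mark_of('wrist',q); print([(x['centre'],x['conf'],atz('wrist',o,x['centre'],.006)[:2]) for x in r[:2]])
cv2.imwrite('pics/w8b.png',cv2.resize(im,None,fx=1.5,fy=1.5,interpolation=cv2.INTER_CUBIC))
```

```text
[ 0.604  -0.0151  0.1962] [-3.1415 -0.0006  2.9547]
[([255.0, 192.8], 0.76, array([ 0.621 , -0.0138]))]
[]
```

View pics/w8b.png

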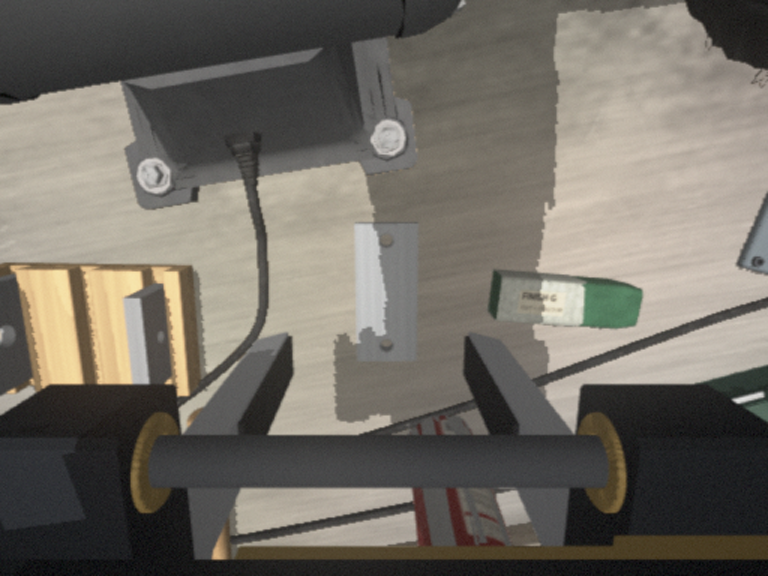

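The blank lies flat, with corners at (355,222), (418,222), (416,361) and (356,360), square to the tool.

Run:
```python
from h import *
o=dict(ee_pos=np.array([.604,-.0151,.1962]),eef_rot=np.array([-3.1415,-.0006,2.9547]))
P=np.array([atz('wrist',o,(x/1.5,y/1.5),.012)[:2] for x,y in [(355,222),(418,222),(416,361),(356,360)]])
c=P.mean(0);d=P[0]+P[1]-P[2]-P[3];print(c,np.arctan2(d[1],d[0]),np.linalg.norm(d)/2)
yaw=2.9547;tx=np.array([np.cos(yaw),np.sin(yaw)]);ty=np.array([np.sin(yaw),-np.cos(yaw)])
d=c-o['ee_pos'][:2];print(d@tx,d@ty)
```

```text
[ 0.62360999 -0.01140272] 2.9557260893198336 0.1107342095008439
-0.01858153229686581 0.007276566585292781
```

move_arm:
  increments:
    - [-0.0185,0.007,0.05,0]
    - [0,0,0.05,0]
    - [0,0,0.05,0]
    - [0,0,0.033,0]
    - [0,0,0.009,0]
    - [0,0,0.001,0]
    - [0,0,0,0]

```text
time_s: 25.72
ee_pos: [0.6245, -0.0117, 0.0051]
eef_rot: [3.141, 0.002, 2.955]
force: [0.2, -0.3, -0.1]
grip_width: 0.0679
grip_force: 0.0
```

move_arm:
  increments:
    - [0,0,0.0005,0]
    - [0,0,0,0]
    - [0,0,0,0]
    - [0,0,0,0]
  grip: 0.4
  force: 50

```text
time_s: 26.22
ee_pos: [0.6239, -0.0117, 0.0037]
eef_rot: [-3.142, 0.001, 2.955]
force: [-2.0, -0.3, 5.3]
grip_width: 0.0475
grip_force: 50.0
```

move_arm:
  increments:
    - [0,0,-0.03,0]
    - [0,0,-0.05,0]
    - [0,0,-0.055,0]
    - [0,0,-0.055,0]
    - [0,0,-0.03,0]
    - [0,0,0,0]

```text
time_s: 26.98
ee_pos: [0.6242, -0.0116, 0.2243]
eef_rot: [3.141, 0.003, 2.955]
force: [0.2, 0.5, -6.4]
grip_width: 0.0474
grip_force: 50.0
```

move_arm:
  increments:
    - [0.0117,0.0427,0,0]
    - [0.0117,0.0427,0,0]
    - [0.0117,0.0427,0,0]
    - [0.0117,0.0427,0,0]
    - [0.0117,0.0427,0,0]
    - [0.0117,0.0427,0,0]
    - [0.0117,0.0427,0,0]
    - [0.0117,0.0427,0,0]
    - [0,0,0,0.128]
    - [0,0,0,0.127]
    - [0,0,0,0]
    - [0,0,0,0]
    - [0,0,0,0]

```text
time_s: 28.6
ee_pos: [0.5951, 0.3413, 0.2226]
eef_rot: [-3.141, -0.0, 2.701]
force: [-0.4, -0.5, -5.7]
grip_width: 0.0472
grip_force: 50.0
```

Run:
```python
from h import *
np.set_printoptions(precision=4,suppress=True)
o,im=shot('wrist','w9.png')
print(o['ee_pos'],o['eef_rot'],o['force'])
# column edge positions: plate front (rows by vertical gradient) and blank front edge, compared with w5 by template matching
a=cv2.imread('pics/w5.png')
for n,(x0,y0,x1,y1) in dict(plate=(208,82,296,135),blank=(205,143,302,190)).items():
    t=a[y0:y1,x0:x1]; s=im[y0-15:y1+15,x0-15:x1+15]
    m=cv2.matchTemplate(s,t,cv2.TM_CCOEFF_NORMED); _,v,_,l=cv2.minMaxLoc(m); print(n,v,l[0]-15,l[1]-15)
yaw=o['eef_rot'][2];d=np.array([.5953,.3411])-o['ee_pos'][:2];print(d@[np.cos(yaw),np.sin(yaw)],d@[np.sin(yaw),-np.cos(yaw)])
```

```text
[0.5951 0.3413 0.2226] [-3.1411 -0.0005  2.7012] [-0.4075 -0.528  -5.6529]
plate 0.9697546362876892 -1 -2
blank 0.7714794278144836 -1 -1
-0.00022582016881875938 -0.00011058689125666026
```

move_arm:
  increments:
    - [0.0005,0,0.04,0]
    - [0,0,0.04,0]
    - [0,0,0.015,0]
    - [0,0,0.01,0]
    - [0,0,0.006,0]
    - [0,0,0,0]
  force: 60

```text
time_s: 29.4
ee_pos: [0.595, 0.3418, 0.1127]
eef_rot: [3.141, 0.001, 2.7]
force: [-0.1, 0.1, -5.5]
grip_width: 0.0476
grip_force: 60.0
```

move_arm:
  increments:
    - [0,0,0.005,0]
    - [0,0,0.005,0]
    - [0,0,0.005,0]
    - [0,0,0.005,0]
    - [0,0,0.005,0]
    - [0,0,0.003,0]
    - [0,0,0.002,0]
    - [0,0,0,0]

```text
time_s: 30.4
ee_pos: [0.5955, 0.342, 0.0842]
eef_rot: [3.139, 0.002, 2.7]
force: [-2.2, -1.5, 12.4]
grip_width: 0.0471
grip_force: 60.0
```

move_arm:
  increments:
    - [0,0,0.002,0]
    - [0,0,0.0015,0]
    - [0,0,0,0]
    - [0,0,0,0]

```text
time_s: 30.9
ee_pos: [0.5955, 0.342, 0.081]
eef_rot: [3.139, 0.002, 2.7]
force: [-3.8, -2.0, 14.0]
grip_width: 0.0471
grip_force: 60.0
```

move_arm:
  increments:
    - [0,0,0,0]
    - [0,0,0,0]
    - [0,0,0,0]
    - [0,0,-0.04,0]
    - [0,0,-0.05,0]
    - [0,0,-0.047,0]
    - [0.05,0,0,0]
    - [0,0,0,0]
    - [0,0,0,0]
  grip: 0.66

```text
time_s: 32.02
ee_pos: [0.5497, 0.3629, 0.2155]
eef_rot: [-3.141, 0.0, 2.7]
force: [0.6, -0.4, -0.2]
grip_width: 0.0619
grip_force: 0.0
```

Run:
```python
from h import *
np.set_printoptions(precision=4,suppress=True)
o,im=shot('wrist','w10.png'); a=cv2.imread('pics/w6.png')
print(o['ee_pos'],o['eef_rot'],o['force'])
for n,(x0,y0,x1,y1) in dict(plate=(210,142,292,165),latch=(225,155,280,195),hole1=(240,192,264,210),hole2=(240,270,264,286),blank=(225,190,282,285)).items():
    t=a[y0:y1,x0:x1]; s=im[y0-12:y1+12,x0-12:x1+12]
    m=cv2.matchTemplate(s,t,cv2.TM_CCOEFF_NORMED); _,v,_,l=cv2.minMaxLoc(m)
    x,y=l; q=m[y-1:y+2,x] if 0<y<m.shape[0]-1 else None
    sub=0 if q is None else .5*(q[0]-q[2])/(q[0]-2*q[1]+q[2])
    print(n,round(float(v),3),x-12,round(float(y-12+sub),2))
c=np.hstack([cv2.resize(z[130:300,200:310],None,fx=3.4,fy=3.4,interpolation=cv2.INTER_CUBIC) for z in (a,im)])
cv2.imwrite('pics/w10b.png',c)
```

```text
[0.5497 0.3629 0.2155] [-3.1414  0.      2.7   ] [ 0.6249 -0.4201 -0.1545]
plate 0.97 -1 -0.37
latch 0.965 -1 -0.25
hole1 0.958 0 -0.57
hole2 0.926 0 0.72
blank 0.922 0 -0.01
```

move_arm:
  increments:
    - [-0.04,0,-0.01,0]
    - [-0.04,0,-0.01,0]
    - [0,0,0,0]
    - [0,0,0,0]

```text
time_s: 32.58
ee_pos: [0.6219, 0.3285, 0.2347]
eef_rot: [-3.141, -0.001, 2.699]
force: [0.3, -0.0, -0.3]
grip_width: 0.0622
grip_force: 0.0
```

Run:
```python
from h import *
np.set_printoptions(precision=4,suppress=True)
o,im=shot('wrist','w11.png'); a=cv2.imread('pics/w10.png')
oa=dict(ee_pos=np.array([.5497,.3629,.2155]),eef_rot=np.array([-3.1414,0,2.7]))
print(o['ee_pos'],o['eef_rot'])
def dark(img,c,r=9):   # centroid of dark hole near c
    g=255-cv2.cvtColor(img,cv2.COLOR_BGR2GRAY).astype(float); x,y=int(round(c[0])),int(round(c[1]))
    w=g[y-r:y+r+1,x-r:x+r+1]; w=np.clip(w-np.percentile(w,75)-15,0,None); Y,X=np.mgrid[y-r:y+r+1,x-r:x+r+1]
    return np.array([(X*w).sum(),(Y*w).sum()])/w.sum()
for n,h in dict(h1=(252,200.4),h2=(252,279.6)).items():
    P=atz('wrist',oa,h,.095); q=proj('wrist',o,P)
    A=dark(a,h);B=dark(im,q);B=dark(im,B)
    print(n,A,q,B,tri([ray('wrist',oa,A),ray('wrist',o,B)]))
g=cv2.cvtColor(im,cv2.COLOR_BGR2GRAY)
c=(q[0]); print('axis profile rows',[int(v) for v in g[int(q[1]):int(q[1])+45,int(c)-2:int(c)+3].mean(1)])
for q_ in('latch_a','latch_b'): print(q_,[(np.round(x['extent']).tolist(),round(x['conf'],2)) for x in nets.search_frame('wrist',q_)[:3]])
h1=proj('wrist',o,P)
for nm,s in dict(near=55,far=-55).items():
    tx=np.array([np.cos(2.7),np.sin(2.7),0]); print(nm,'edge px',proj('wrist',o,np.array([.595,.3415,.094])+tx*s/1e3),'nose tip',proj('wrist',o,np.array([.595,.3415,.096])+tx*(s+np.sign(s)*(-4.3+0))/1e3))
print('near profile',[int(v) for v in cv2.cvtColor(a,cv2.COLOR_BGR2GRAY)[155:200,250:255].mean(1)])
```

```text
[0.6219 0.3285 0.2347] [-3.1406 -0.0009  2.6991]
h1 [251.8921 198.8142] [252.3337 115.4768] [252.125  115.6352] [0.5571 0.3599 0.0884]
h2 [252.1359 279.9185] [252.3889 199.7713] [252.1745 198.6186] [0.6308 0.3252 0.1005]
axis profile rows [61, 77, 81, 81, 82, 94, 109, 122, 118, 99, 110, 116, 119, 121, 121, 118, 114, 112, 110, 110, 105, 69, 58, 71, 71, 68, 70, 73, 72, 73, 74, 72, 72, 73, 72, 72, 73, 73, 72, 71, 73, 73, 72, 71, 74]
latch_a [([241.0, 52.0, 261.0, 107.0], 0.87), ([243.0, 206.0, 259.0, 258.0], 0.67)]
latch_b [([241.0, 52.0, 261.0, 107.0], 0.87), ([243.0, 206.0, 259.0, 258.0], 0.67)]
near edge px [251.7154 101.7014] nose tip [251.7158 106.2645]
far edge px [251.7846 211.7695] nose tip [251.7801 208.3059]
near profile [151, 157, 110, 81, 91, 91, 86, 77, 78, 76, 74, 77, 75, 76, 75, 75, 75, 75, 73, 72, 75, 75, 74, 75, 72, 73, 68, 60, 69, 73, 82, 102, 113, 118, 121, 124, 121, 125, 128, 126, 109, 69, 49, 44, 52]
```

Both noses appear where they should when fully out. To be sure, I'll press once more on the centre with the closed fingertips, which would seat an end that had not latched.

move_arm:
  increments:
    - [0.03,0,0,0]
    - [0,0,0,0]
    - [0,0,0.04,0]
    - [0,0,0.04,0]
    - [0,0,0.04,0]
    - [0,0,0.015,0]
    - [0,0,0.004,0]
    - [0,0,0.003,0]
    - [0,0,0,0]
  grip: 0
  force: 10

```text
time_s: 33.85
ee_pos: [0.5954, 0.342, 0.0954]
eef_rot: [3.139, 0.002, 2.7]
force: [2.0, 1.4, 2.9]
grip_width: 0.0004
grip_force: 1.7
```

move_arm:
  increments:
    - [0,0,0.003,0]
    - [0,0,0.003,0]
    - [0,0,0.001,0]
    - [0,0,0,0]

```text
time_s: 34.35
ee_pos: [0.5955, 0.342, 0.0897]
eef_rot: [3.139, 0.002, 2.7]
force: [-5.8, -1.7, 14.0]
grip_width: 0.0004
grip_force: 7.3
```

move_arm:
  increments:
    - [0,0,-0.004,0]
    - [0,0,-0.003,0]
    - [0,0,-0.01,0]
    - [0,0,-0.04,0]
    - [0,0,-0.05,0]
    - [0,0,-0.04,0]
    - [0.05,0,0,0]
    - [0,0,0,0]
    - [0,0,0,0]

```text
time_s: 35.48
ee_pos: [0.5498, 0.363, 0.2341]
eef_rot: [3.141, 0.0, 2.7]
force: [0.4, 0.2, 0.4]
grip_width: 0.0005
grip_force: 0.0
```

Run:
```python
from h import *
o,im=shot('wrist','w12.png'); a=cv2.imread('pics/w10.png'); print(o['ee_pos'],o['force'])
for n,(x0,y0,x1,y1) in dict(plate=(210,142,292,165),hole1=(240,192,264,210),hole2=(240,270,264,286)).items():
    t=a[y0:y1,x0:x1]; s=im[y0-20:y1+20,x0-20:x1+20]
    m=cv2.matchTemplate(s,t,cv2.TM_CCOEFF_NORMED); _,v,_,l=cv2.minMaxLoc(m); print(n,round(float(v),3),l[0]-20,l[1]-20)
```

```text
[0.54975843 0.36296516 0.23411488] [0.43428338 0.20052675 0.387225  ]
plate 0.953 0 -2
hole1 0.974 0 -4
hole2 0.497 -15 -20
```

```bash
python3 -c "
from h import *
print(hand_in())"
```

```text
the job is handed in; nothing more can be done
None
```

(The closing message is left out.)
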